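# Lock the crab measuring board down with its quarter-turn hold-down

### The job

Slide the white measuring board fully home against the blue end stop of its mount. Then take the red-handled hold-down from its block, feel its T-head down through the board's hole and the slot of the floating keeper plate below, press it down against its spring, turn it a quarter turn clockwise (seen from above) to the stop and let it spring up to lock, its handle in line with the board. Never force it (about 11 N of push is needed, over 40 N is too much), let go of it at the end, and leave the crab, the jar and the caliper where they lie.

Things in the scene. Friction and masses are not known exactly. Their poses are not given: they have to be found in the camera images.
- mount: Aluminium mount fixed to the table: two rails, 136 mm wide, carrying the white board. Origin on the table under the middle of the keeper; z up, y along the rails and board (towards the board's free end), x across. A blue end stop, 66 mm high, stands across it, its face at y = -58 mm. The board's underside is 48 mm, its top 60 mm above the table.
- board (a joint): How far the white measuring board (122 mm wide, 334 mm long, 12 mm thick) stands out from home along the mount's +y, in m; 0 is home, its end against the blue stop. It runs in guides, slides with about 4 N and stays where it is left.
- fence_top (a point): Middle of the top edge of the blue fence, an upright wall across the board: 12 mm thick along y, 112 mm long along x, 32 mm high, top 92 mm above the table. Moves with the board; 81 mm on the +y side of the board's hole. Its far (+y) face can be pushed; the flat board beyond is clear for 180 mm. Axes as the mount's.
- board_hole (a point): Centre of the square 44 mm hole through the board, at its top face, 60 mm above the table. Moves with the board; lies over the keeper's middle when the board is home. Axes as the mount's.
- keeper_middle (a point): Fixed point 42 mm above the table, level with the top of the keeper: a steel plate 5 mm thick under the board's hole, with one slot 36 mm long across the board (x) and 12.5 mm wide along it (y). The keeper floats along the mount's y, held by 1 N of friction, and its slot lies anywhere up to 10 mm to either side of this point: not measured, to be felt or seen. Across (x) it is exact.
- lock_point (a point): Centre of the locked T-head if the keeper is in mid-play, 33 mm above the table. Under the keeper are lobes 3 mm high with a 13 mm groove along y between them. A T-head pushed through the slot turns only with its top 3 mm or more under the plate's underside (37 mm above the table), and only clockwise from above, a quarter turn to stop pins; let up, it rises into the groove and is locked.
- handle (a point): Centre of the hold-down's red bar handle: 74 mm long (its x), 16 mm wide (its y), 24 mm high; grip it across the 16 mm. It lies in line with the T-head. Hold-down 96 mm high, 0.32 kg. Height of this point above the table: 126 mm with the T-head on top of the keeper beside the slot; through it, 118 mm when the collar touches the board, under 109 mm to turn, 104 mm at the spring's end, 113 mm locked.
- collar (a point): Centre of the underside of the hold-down's sprung aluminium collar, a disc 68 mm across with a 24 mm boss, 58 mm below the handle's centre at rest. It bears on the board round the hole and slides up to 14 mm up the 14 mm stem against a spring: 2 N at first, 1 N more per mm (11 N at the 9 mm needed to turn, 16 N at the end).
- t_head (a point): Centre of the T-head at the foot of the hold-down: steel bar 32 mm long (its x), 9 mm wide (its y), 8 mm high, on a 9 mm shaft, 80 mm below the handle's centre.
- stowage: Grey block, 100 x 100 x 44 mm, fixed to the table, with a 44 mm square pocket in which the hold-down stands, its collar resting on the block's top. Origin under its middle. The handle's centre is then 102 mm above the table.
- crab_middle (a point): Middle of a loose snow crab lying on the table (about 240 mm over the legs, 40 mm high). Leave it alone.
- jar_middle (a point): Middle of a loose glass sample jar, 68 mm across, 95 mm high. Leave it alone.
- caliper_middle (a point): Middle of a loose steel caliper lying on the table, 230 x 60 mm, 7 mm thick. Leave it alone.

How it is judged:
By the outcome, as a careful person would: the job done as asked, in the order asked, and still so for the second after the job is handed in, with the robot touching nothing.
It also fails if it takes over 72 s, if anything falls off the work surface, if the arm or the gripper's body presses on something with over 40 N, if the wrist force passes 120 N, or if a joint passes its speed limit or range.

### The arm

A 6-joint arm with a two-finger parallel gripper is mounted at the origin on the work surface. World frame = base frame: x ahead of the robot, y to its left, z up, the work surface at z = 0. Lengths are in mm, angles in degrees, forces in N, time in s.
With the tool pointing down it reaches from about 300 to 850 mm from the base axis. Payload 4.2 kg.
Tool frame: the origin (TCP) lies midway between the tips of the shut fingers; the grasp point (between the pads) lies 19 mm behind it (env.grip_depth is the distance from the TCP to the grasp point, in mm); z points along the fingers, y is the line along which they close (so a half turn about z gives the same grasp; the last joint's range is limited). The gripper opens to 91 mm and grips with 3 to 60 N. Pads are 32 mm wide; open, the fingers measure 118 mm over their backs; the gripper's body (76 mm by 178 mm) begins 60 mm behind the grasp point.
Start: joints at [-70.818, 18.312, 89.639, -0, 72.044, -1.146], TCP at [199.761, -539.202, 213.976] pointing down, gripper open.
Joint ranges: [-177.97, 177.97], [-48.28, 115.42], [12.27, 149.76], [-77.06, 257.06], [2.81, 150.46], [-146.56, 146.56]. Speed limits (degrees/s): [147.25, 147.25, 180, 180, 180, 180].

### API

Orientations are given as [roll, pitch, yaw] about the fixed x, y, z axes, in that order (R = Rz(yaw) Ry(pitch) Rx(roll)).
In Python, from workcell import env, eyes gives the robot as it stands.
- The arm moves only by the tool send_rows, never from a script. Its argument "motion" is a list of rows, each a list of 7 numbers: the shift along the world's x, y, z normalised to -1 to 1, where 1 is 0.5 m, then the turn, a rotation vector about the world's x, y, z normalised to -1 to 1, where 1 is 60 degrees, then the opening, from -1 (shut) to 1 (fully open). A call has 1 to 20 rows; each row is the pose to reach, as a shift and turn from the pose commanded when the call began; what a row does not reach only later rows make up. A row lasts 1/8 s, in which the tool goes at most 62.5 mm and 10.7 degrees, less where a joint would pass 70% of its speed; a pose out of reach is approached as far as the arm can. A call with a number of a shift or a turn outside -1 to 1 is refused whole. A call with a gripper value outside its range is refused whole. The fingers move at their own pace and stop on an object; "squeeze" is the grip in N (left out, the last holds). Time passes only in rows, so rows that repeat a pose let the fingers close. It gives the time, the measured TCP pose, the force, the opening and the grip force at its end, in the units of the state.
- env.state(): the state, without advancing time (a new reading comes with each control period).
- eyes.grab_frame(name): name is "scene" or "side" or "wrist"; returns a dict with "pixels" (384x512x3 uint8, red, green, blue), "depth" (384x512 float32, mm along the optical axis (not along the pixel's ray), 0 where there is no reading), "fx", "fy", "cx", "cy" (pixels), "R" (3x3) and "t" (3): a world point X has camera coordinates R X + t; the wrist camera has in their place "T_tool_cam" (4x4, takes a point from camera to tool coordinates, whose origin is the TCP and whose axes are the flange's). Camera axes: x right, y down, z forward; pixel columns grow to the right and rows downward; lengths in mm; the calibration is good to about 2 mm. A picture is of the moment at which its call begins: read the wrist's pose just before it.
- env.job_done(): hands the job in; it is judged then, once.
The state is a dict: "time_s": time; "qpos": joint angles; "qvel": joint speeds; "effort": joint torques, N m; "ee_pos": TCP position; "ee_rot": TCP orientation; "force": force on the tool from outside, world axes, zero at the start; "torque": the same for the moment, N m; "gripper_width": finger opening in mm; "gripper_force": force on a finger pad.
Only numpy, scipy, OpenCV 4.12 (cv2) and the standard library are available. Lean on these libraries where they do the work, as an engineer would, in place of code of your own. Each camera call takes 0.05 s, during which the arm holds its last target. There are 200 camera calls.

## Working session

There is one attempt and no reset: what is moved stays moved. The work goes in short steps, Python scripts to look and compute and a tool call to move; the robot and the scene stay as the last step left them, time stands still between calls to the robot, and variables do not carry over. Pictures are saved under pics/ and viewed, at most 10 in all, crops included, and the job is handed in when it is done.

Besides the shell and the picture viewer there is one more tool, called as name([rows], argument=value, ...), one row to a line, values as JSON. send_rows: Moves the arm, as the interface text tells. Its arguments: {"type":"object","properties":{"motion":{"type":"array"},"squeeze":{"type":"number"}},"required":["motion"]}

```bash
mkdir -p pics; cat > h.py <<'E'
import numpy as np, cv2
from workcell import env, eyes
from scipy.spatial.transform import Rotation as Ro
def grab(n):
    s=env.state(); f=eyes.grab_frame(n)
    if n=="wrist":
        T=np.array(f["T_tool_cam"]); Rt=Ro.from_euler('xyz',s["ee_rot"],degrees=True).as_matrix()
        Rwc=Rt@T[:3,:3]; c=Rt@T[:3,3]+np.array(s["ee_pos"])
    else:
        R=np.array(f["R"]); Rwc=R.T; c=-R.T@np.array(f["t"])
    f["Rwc"]=Rwc; f["c"]=c; return f
def ray(f,u,v,z):
    d=f["Rwc"]@np.array([(u-f["cx"])/f["fx"],(v-f["cy"])/f["fy"],1]); k=(z-f["c"][2])/d[2]
    return f["c"]+k*d
def cloud(f):
    v,u=np.mgrid[:384,:512]; d=f["depth"]
    P=np.stack([(u-f["cx"])/f["fx"]*d,(v-f["cy"])/f["fy"]*d,d],-1)
    return P@f["Rwc"].T+f["c"]
def save(f,p): cv2.imwrite(p,f["pixels"][:,:,::-1])
E
python3 - <<'E'
from h import *
print(env.state())
a=[grab(n) for n in("scene","side")]
for f in a: print(f["c"],f["Rwc"][:,2])
cv2.imwrite("pics/a.png",cv2.resize(np.vstack([f["pixels"] for f in a])[:,:,::-1],(400*1,600)))
save(a[0],"pics/scene.png");save(a[1],"pics/side.png")
E
```

```text
{'time_s': 0.0, 'qpos': array([-7.08174350e+01,  1.83514526e+01,  8.97079774e+01, -1.66762747e-03,
        7.20427529e+01, -1.14791875e+00]), 'qvel': array([ 0.00063258, -0.03517885, -0.02714177,  0.00030223,  0.04095322,
        0.03529857]), 'effort': array([-3.99946275e-04, -4.12458587e+01, -2.31972224e+01,  7.26727070e-02,
        4.56352439e-02, -1.39489180e-04]), 'ee_pos': array([ 199.57916799, -538.70444577,  213.11152039]), 'ee_rot': array([-1.79897806e+02, -4.61938525e-04,  2.03309989e+01]), 'force': array([-0.37485094,  0.89385696, -0.09236945]), 'torque': array([ 0.02913686,  0.02965358, -0.04288433]), 'gripper_force': 0.0, 'gripper_width': 91.45439233935133}
[1043.94134529 -688.3360305   623.86580982] [-0.45662034  0.66864755 -0.58686312]
[444.12441112 675.18616651 574.90758892] [ 0.19785221 -0.81873228 -0.53901017]
```

View pics/scene.png

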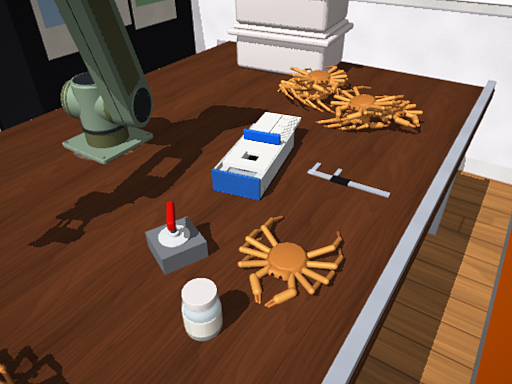

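View pics/side.png

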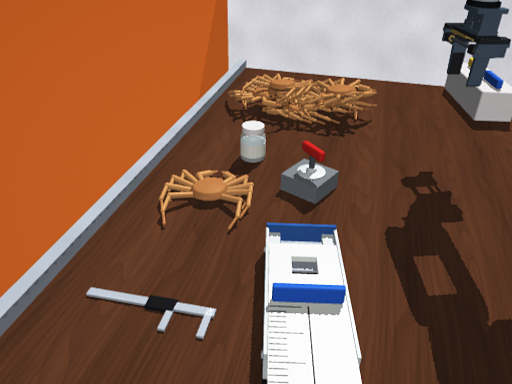

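The scene view shows the blue stop around (240,183), the fence at (263,136), the hole at (250,156) and the red handle at (170,215). In the side view the stop is at (302,231), the hole at (304,266), the fence at (308,293) and the handle at (313,151).

```bash
python3 - <<'E'
from h import *
for n in("scene","side"):
    f=grab(n); P=cloud(f); hsv=cv2.cvtColor(f["pixels"],cv2.COLOR_RGB2HSV); H,S,V=[hsv[...,i].astype(int) for i in range(3)]
    ok=(f["depth"]>0)&(P[...,0]>250)&(P[...,1]<350)
    blue=ok&(H>100)&(H<130)&(S>150)&(V>60); red=ok&((H<6)|(H>174))&(S>200)&(V>90)
    def rect(m,name):
        p=P[m]
        if len(p)<5: print(name,len(p));return
        r=cv2.minAreaRect(p[:,:2].astype(np.float32)); print(n,name,len(p),np.round(r[0],1),np.round(r[1],1),round(r[2],1),'z',np.round(np.percentile(p[:,2],[2,50,98]),1))
        print('   corners',np.round(cv2.boxPoints(r)).tolist())
    nl,lab,st,_=cv2.connectedComponentsWithStats(blue.astype(np.uint8))
    for i in range(1,nl):
        if st[i,4]>40:
            m=lab==i; rect(m,'blue'); z=P[m][:,2].max(); rect(m&(P[...,2]>np.percentile(P[m][:,2],98)-4),'bluetop')
    nl,lab,st,_=cv2.connectedComponentsWithStats(red.astype(np.uint8))
    for i in range(1,nl):
        if st[i,4]>40: m=lab==i; rect(m,'red');rect(m&(P[...,2]>np.percentile(P[m][:,2],98)-4),'redtop')
    w=ok&(S<60)&(V>120)&(abs(P[...,2]-60)<4)&(P[...,0]<800); rect(w,'board')
    g=ok&(S<70)&(V<150)&(abs(P[...,2]-44)<3)&(P[...,1]<-150); rect(g,'block')
E
```

```text
scene blue 369 [482.4 167.8] [109.7  14.5] 8.2 z [61.6 78.3 92.8]
   corners [[427.0, 167.0], [429.0, 153.0], [538.0, 168.0], [536.0, 183.0]]
scene bluetop 62 [481.9 168.9] [109.1  12.2] 8.2 z [89.  91.  93.9]
   corners [[427.0, 167.0], [429.0, 155.0], [537.0, 171.0], [535.0, 183.0]]
scene blue 999 [522.8 -16.3] [133.2   8.8] 11.7 z [ 1.8 35.7 66.1]
   corners [[457.0, -26.0], [458.0, -34.0], [589.0, -7.0], [587.0, 2.0]]
scene bluetop 95 [523.9 -15. ] [130.    8.2] 12.4 z [62.4 64.6 67.1]
   corners [[460.0, -25.0], [461.0, -33.0], [588.0, -5.0], [586.0, 3.0]]
scene red 223 [ 479.9 -211. ] [ 21.5 221.1] 51.1 z [ -0.  112.6 114.9]
   corners [[387.0, -150.0], [559.0, -289.0], [573.0, -272.0], [401.0, -133.0]]
scene redtop 151 [ 537.2 -256.6] [12.6 74.7] 43.8 z [111.  113.2 115.1]
   corners [[507.0, -234.0], [559.0, -288.0], [568.0, -279.0], [516.0, -225.0]]
scene board 2149 [541.3 -31.2] [171.5 822.1] 18.5 z [57.  60.  62.7]
   corners [[330.0, 331.0], [590.0, -448.0], [753.0, -394.0], [492.0, 386.0]]
scene block 917 [ 623.7 -294.1] [100.3 289.9] 65.8 z [41.7 44.2 46.5]
   corners [
[... 537 characters left out ...]
4] 12.0 z [88.4 90.6 92.5]
   corners [[424.0, 171.0], [427.0, 158.0], [533.0, 180.0], [530.0, 194.0]]
side red 254 [ 543.1 -368. ] [ 56.3 299.5] 6.0 z [ -1.2 106.2 113.2]
   corners [[499.0, -222.0], [531.0, -520.0], [587.0, -514.0], [555.0, -216.0]]
side redtop 95 [ 532.2 -252. ] [15. 71.] 43.7 z [109.3 111.4 113.4]
   corners [[502.0, -231.0], [551.0, -283.0], [562.0, -273.0], [513.0, -221.0]]
side board 10397 [ 503.9 -786.8] [ 546.8 2233.3] 1.0 z [57.  58.9 60.9]
   corners [[211.0, 325.0], [250.0, -1908.0], [797.0, -1898.0], [757.0, 335.0]]
side block 373 [ 614.5 -287.5] [105.8 274.9] 67.1 z [41.3 42.9 46.6]
   corners [[467.0, -283.0], [721.0, -390.0], [762.0, -292.0], [508.0, -185.0]]
```

send_rows([
  [0.43, 0.92, 0, 0, 0, 0.68, -1],
  [0.43, 0.92, 0, 0, 0, 0.68, -1],
  [0.43, 0.92, 0, 0, 0, 0.68, -1],
  [0.43, 0.92, 0, 0, 0, 0.68, -1],
  [0.43, 0.92, 0, 0, 0, 0.68, -1],
  [0.43, 0.92, 0, 0, 0, 0.68, -1],
  [0.43, 0.92, 0, 0, 0, 0.68, -1],
  [0.43, 0.92, 0, 0, 0, 0.68, -1],
  [0.43, 0.92, 0, 0, 0, 0.68, -1],
  [0.43, 0.92, 0, 0, 0, 0.68, -1],
], squeeze=20)

```text
time_s: 1.45
ee_pos: [414.6, -79.2, 213.8]
ee_rot: [-180.0, 0.0, 61.2]
force: [0.9, 0.1, -0.2]
gripper_width: 0.5
gripper_force: 0.0
```

send_rows([
  [0.112, 0.594, 0, 0, 0, 0.68, -1],
  [0.112, 0.594, 0, 0, 0, 0.68, -1],
  [0.112, 0.594, 0, 0, 0, 0.68, -1],
  [0.112, 0.594, 0, 0, 0, 0.68, -1],
  [0.112, 0.594, 0, 0, 0, 0.68, -1],
  [0.112, 0.594, 0, 0, 0, 0.68, -1],
  [0.112, 0.594, 0, 0, 0, 0.68, -1],
])

```text
time_s: 2.33
ee_pos: [470.8, 215.7, 213.6]
ee_rot: [-179.9, 0.1, 101.8]
force: [0.5, 0.2, 0.6]
gripper_width: 0.6
gripper_force: 0.0
```

```bash
python3 - <<'E'
from h import *
f=grab("wrist"); print(env.state()["ee_pos"],env.state()["ee_rot"],f["c"],f["Rwc"]); save(f,"pics/w1.png")
E
```

```text
[470.79491275 215.51886703 213.8199759 ] [-1.79955324e+02  5.29634703e-02  1.01780743e+02] [455.27527052 282.89295534 384.4104731 ] [[ 9.78837710e-01  1.98440018e-01  4.99829586e-02]
 [ 2.04636882e-01 -9.48355661e-01 -2.42374269e-01]
 [-6.95132444e-04  2.47473431e-01 -9.68894431e-01]]
```

View pics/w1.png

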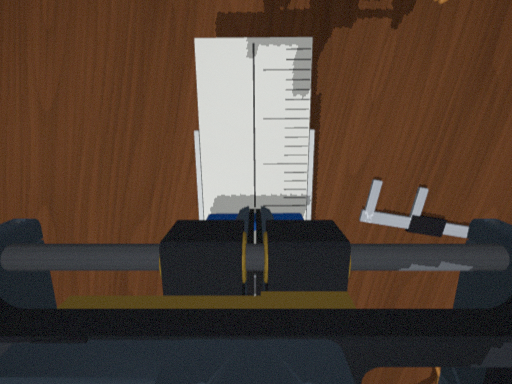

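The wrist view shows the board running straight up the picture around column 254. The fence edge is just ahead of the fingertips at row 217, so the tool is aligned with the board.

send_rows([
  [0, 0, -0.1, 0, 0, 0, -1],
  [0, 0, -0.2, 0, 0, 0, -1],
  [0, 0, -0.286, 0, 0, 0, -1],
  [0, 0, -0.286, 0, 0, 0, -1],
  [0.008, -0.039, -0.286, 0, 0, 0, -1],
  [0.012, -0.059, -0.286, 0, 0, 0, -1],
  [0.0166, -0.078, -0.286, 0, 0, 0, -1],
  [0.02, -0.094, -0.286, 0, 0, 0, -1],
  [0.0233, -0.11, -0.286, 0, 0, 0, -1],
  [0.0266, -0.125, -0.286, 0, 0, 0, -1],
  [0.0266, -0.125, -0.286, 0, 0, 0, -1],
])

```text
time_s: 3.75
ee_pos: [483.8, 154.0, 70.6]
ee_rot: [-179.9, 0.1, 101.9]
force: [-0.0, 0.4, 0.3]
gripper_width: 0.7
gripper_force: 0.0
```

send_rows([
  [0.0008, -0.004, 0, 0, 0, 0, -1],
  [0.0016, -0.008, 0, 0, 0, 0, -1],
  [0.0024, -0.012, 0, 0, 0, 0, -1],
])

```text
time_s: 4.12
ee_pos: [484.4, 150.4, 70.6]
ee_rot: [-179.9, -0.1, 101.9]
force: [-3.0, 12.6, 0.3]
gripper_width: 0.4
gripper_force: 6.2
```

```bash
python3 - <<'E'
from h import *
print(env.state()["force"])
for n in("side","scene"):
    f=grab(n); save(f,f"pics/{n}2.png"); P=cloud(f); hsv=cv2.cvtColor(f["pixels"],cv2.COLOR_RGB2HSV)
    m=(hsv[...,0]>100)&(hsv[...,0]<130)&(hsv[...,1]>150)&(hsv[...,2]>60)&(P[...,0]>300)&(P[...,1]<300)
    for lo,hi in((88,95),(60,68)):
        p=P[m&(P[...,2]>lo)&(P[...,2]<hi)]
        y=p[:,:2]@[-.208,.978]; x=p[:,:2]@[.978,.208]; print(n,lo,len(p),np.percentile(y,[2,50,98]),np.percentile(x,[1,99]))
cv2.imwrite("pics/side2c.png",cv2.resize(cv2.imread("pics/side2.png")[200:384,220:400],None,fx=3,fy=3))
E
```

```text
[-3.0022322  12.61103096  0.31546636]
side 88 259 [19.86642556 26.53734356 31.12894064] [451.34004375 558.67645793]
side 60 124 [27.36445292 29.64204538 31.40836264] [451.4879372  558.94866634]
scene 88 94 [13.45622334 17.70248339 26.11416347] [453.67922719 561.3764846 ]
scene 60 192 [-127.03562882 -123.5968542    18.97374395] [443.75573896 571.40795589]
```

View pics/side2c.png

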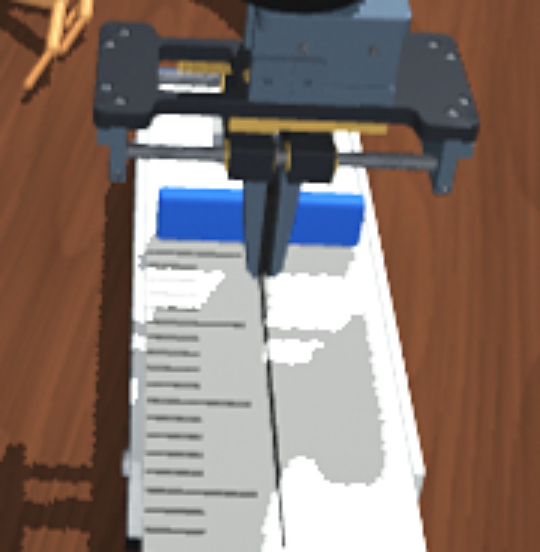

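send_rows([
  [0.0006, -0.003, 0, 0, 0, 0, -1],
  [0.0006, -0.003, 0, 0, 0, 0, -1],
  [0.0006, -0.003, 0, 0, 0, 0, -1],
])

```text
time_s: 4.6
ee_pos: [484.5, 150.4, 70.7]
ee_rot: [-179.9, -0.3, 101.8]
force: [-3.7, 13.7, -0.4]
gripper_width: 0.5
gripper_force: 6.8
```

send_rows([
  [-0.005, 0.025, 0, 0, 0, 0, -1],
  [-0.005, 0.025, 0.1, 0, 0, 0, -1],
  [-0.005, 0.025, 0.2, 0, 0, 0, -1],
  [0.069, -0.315, 0.286, 0, 0, 0, -1],
  [0.069, -0.315, 0.286, 0, 0, 0, -1],
  [0.069, -0.315, 0.286, 0, 0, 0, -1],
  [0.069, -0.315, 0.286, 0, 0, 0, -1],
  [0.069, -0.315, 0.286, 0, 0, 0, -1],
])

```text
time_s: 5.6
ee_pos: [519.4, -9.7, 213.4]
ee_rot: [-179.9, -0.0, 101.9]
force: [0.1, -0.0, 0.6]
gripper_width: 0.2
gripper_force: 0.0
```

```bash
python3 - <<'E'
from h import *
f=grab("wrist"); print(env.state()["ee_pos"],env.state()["ee_rot"]); save(f,"pics/w2.png")
for p in((507,48.5,60),): 
    d=f["Rwc"].T@(np.array(p)-f["c"]); print(f["fx"],f["fx"]*d[0]/d[2]+f["cx"],f["fy"]*d[1]/d[2]+f["cy"])
np.savez("w2.npz",**{k:f[k] for k in("pixels","depth","fx","fy","cx","cy","Rwc","c")})
E
```

```text
[519.3557119   -9.05939094 213.33775602] [-1.79908274e+02 -1.12892201e-02  1.01970480e+02]
284.71336287064577 255.94708779066028 129.29822947145038
```

View pics/w2.png

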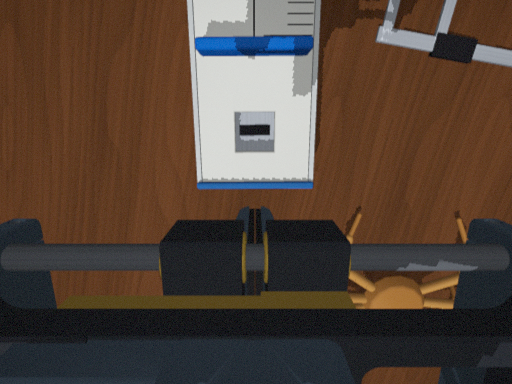

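The wrist view shows the hole at about (255,131) and the dark slot at about (255,130). The board's end sits against the blue strip at row 184, so the board is home.

```bash
python3 - <<'E'
from h import *
f=dict(np.load("w2.npz")); g=f["pixels"].astype(int).sum(2); P=cloud(f)
sub=np.zeros(g.shape,bool); sub[105:158,228:282]=1
def rep(m,z,name):
    v,u=np.nonzero(m); pts=np.array([[u.min()-.5,v.min()-.5],[u.max()+.5,v.max()+.5]]); c=np.array([u.mean(),v.mean()])
    r=cv2.minAreaRect(np.stack([u,v],1).astype(np.float32)); w=ray(f,*r[0],z)
    print(name,len(u),r,'world',w[:2].round(1),'bbox mm',(ray(f,*pts[1],z)-ray(f,*pts[0],z))[:2].round(1),'mount xy',np.round([w[:2]@[.978,.208]-506,w[:2]@[-.208,.978]+58],1))
nl,lab,st,_=cv2.connectedComponentsWithStats((sub&(g<180)).astype(np.uint8)); 
k=1+np.argmax(st[1:,4]); rep(lab==k,40,'slot')
rep(sub&(g<600),60,'hole(z60)')
print(g[131,226:284].tolist()); print(g[104:160,245].tolist())
# blue stop far edge row & board edges
hsv=cv2.cvtColor(f["pixels"],cv2.COLOR_RGB2HSV); b=(hsv[...,0]>100)&(hsv[...,0]<130)&(hsv[...,1]>150); 
m=b.copy(); m[:170]=0; m[195:]=0; m[:,:190]=0;m[:,320:]=0; rep(m,66,'stop')
m=b.copy(); m[60:]=0; m[:,:190]=0;m[:,320:]=0; v,u=np.nonzero(m); 
q=P[m]; q=q[q[:,2]>88]; r=cv2.minAreaRect(q[:,:2].astype(np.float32)); print('fence',r)
w=np.stack([ray(f,a,145,60) for a in (198,315)]);print(w.round(1))
E
```

```text
slot 280 ((254.5, 129.5), (9.0, 29.0), 90.0) world [505.6  47.4] bbox mm [37. -4.] mount xy [-1.7 -0.8]
hole(z60) 1724 ((254.5, 131.5), (41.0, 41.0), 90.0) world [505.9  45.8] bbox mm [ 55.2 -35.1] mount xy [-1.7 -2.4]
[646, 650, 650, 649, 647, 646, 651, 651, 544, 336, 367, 366, 363, 251, 120, 74, 74, 54, 79, 70, 86, 75, 95, 86, 67, 68, 78, 68, 84, 59, 101, 83, 70, 96, 61, 106, 64, 74, 77, 53, 97, 77, 61, 204, 522, 527, 534, 498, 494, 618, 646, 646, 643, 644, 649, 646, 647, 645]
[643, 650, 647, 644, 648, 647, 630, 572, 516, 528, 534, 530, 526, 533, 531, 525, 536, 531, 535, 533, 438, 212, 91, 66, 71, 76, 85, 70, 58, 48, 129, 318, 482, 534, 531, 531, 474, 369, 362, 363, 366, 369, 359, 365, 367, 365, 358, 384, 537, 627, 646, 647, 647, 651, 645, 644]
stop 699 ((254.5, 184.99998474121094), (114.99998474121094, 5.999999046325684), 0.0) world [518.2 -12.6] bbox mm [131.7  19.4] mount xy [ -1.8 -62.1]
fence ((494.7835998535156, 121.14018249511719), (89.0088119506836, 93.22229766845703), 51.77706527709961)
[[446.7  18.1  60. ]
 [575.7  45.3  60. ]]
```

send_rows([
  [0.112, -0.575, 0, 0, 0, 0.525, 0.6],
  [0.112, -0.575, 0, 0, 0, 0.525, 0.6],
  [0.112, -0.575, 0, 0, 0, 0.525, 0.6],
  [0.112, -0.575, 0, 0, 0, 0.525, 0.6],
  [0.112, -0.575, 0, 0, 0, 0.525, 0.6],
  [0.112, -0.575, 0, 0, 0, 0.525, 0.6],
  [0.112, -0.575, 0, 0, 0, 0.525, 0.6],
])

```text
time_s: 6.52
ee_pos: [576.0, -295.4, 213.2]
ee_rot: [-180.0, -0.1, 133.5]
force: [0.3, 0.2, -0.3]
gripper_width: 67.6
gripper_force: 0.0
```

```bash
cat > red.py <<'E'
from h import *
def red(f,z):
    hsv=cv2.cvtColor(f["pixels"],cv2.COLOR_RGB2HSV); H,S,V=[hsv[...,i] for i in range(3)]
    m=(((H<6)|(H>174))&(S>190)&(V>90)).astype(np.uint8); m[210:]=0
    nl,lab,st,_=cv2.connectedComponentsWithStats(m); k=1+np.argmax(st[1:,4]); m=lab==k
    P=cloud(f); t=m&(P[...,2]>z-4)
    v,u=np.nonzero(t); W=np.array([ray(f,a,b,z)[:2] for a,b in zip(u,v)],np.float32)
    r=cv2.minAreaRect(W); b=cv2.boxPoints(r); e=(b[1]-b[0],b[2]-b[1]); e=max(e,key=np.linalg.norm)
    return st[k],len(u),r,np.degrees(np.arctan2(e[1],e[0]))%180,np.percentile(P[m][:,2],[5,50,95])
E
python3 - <<'E'
from red import *
f=grab("wrist"); s=env.state(); print(s["ee_pos"],s["ee_rot"]); save(f,"pics/w3.png"); print(red(f,114))
E
```

```text
[ 576.06524122 -295.06917295  213.55579264] [-1.79996676e+02 -9.33154898e-02  1.33548341e+02]
(array([ 244,   93,   16,   78, 1126], dtype=int32), 1125, ((532.3875732421875, -255.45172119140625), (13.595707893371582, 69.98798370361328), 43.72738265991211), np.float32(133.72742), array([111.57525902, 113.23273932, 114.64606282]))
```

View pics/w3.png

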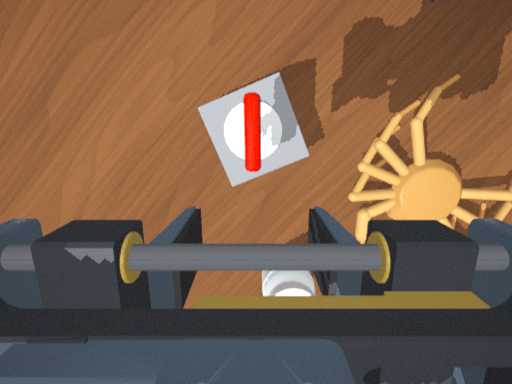

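The wrist view shows the red handle from (252,93) to (252,171), upright in the picture and centred on the white collar. It measures as centred at (532.4, -255.5) mm, top at 113 mm, yaw 133.7°.

send_rows([
  [-0.087, 0.079, 0, 0, 0, 0.003, 0.6],
  [-0.087, 0.079, -0.05, 0, 0, 0.003, 0.6],
  [-0.087, 0.079, -0.15, 0, 0, 0.003, 0.6],
  [-0.087, 0.079, -0.22, 0, 0, 0.003, 0.6],
  [-0.087, 0.079, -0.258, 0, 0, 0.003, 0.6],
  [-0.087, 0.079, -0.258, 0, 0, 0.003, 0.0],
  [-0.087, 0.079, -0.258, 0, 0, 0.003, -1],
  [-0.087, 0.079, -0.258, 0, 0, 0.003, -1],
  [-0.087, 0.079, -0.258, 0, 0, 0.003, -1],
  [-0.087, 0.079, -0.258, 0, 0, 0.003, -1],
  [-0.087, 0.079, -0.258, 0, 0, 0.003, -1],
], squeeze=45)

```text
time_s: 7.95
ee_pos: [533.2, -257.6, 85.2]
ee_rot: [179.9, 0.0, 133.6]
force: [1.8, 0.4, 0.4]
gripper_width: 15.8
gripper_force: 13.7
```

send_rows([
  [0, 0, 0.01, 0, 0, 0, -1],
  [0, 0, 0.03, 0, 0, 0, -1],
  [0, 0, 0.08, 0, 0, 0, -1],
  [0, 0, 0.16, 0, 0, 0, -1],
  [0, 0, 0.24, 0, 0, 0, -1],
  [0, 0, 0.256, 0, 0, 0, -1],
  [0, 0, 0.256, 0, 0, 0, -1],
])

```text
time_s: 8.82
ee_pos: [532.1, -257.5, 212.4]
ee_rot: [-180.0, -0.0, 133.6]
force: [-0.5, 0.7, -3.8]
gripper_width: 15.6
gripper_force: 45.0
```

```bash
python3 - <<'E'
from h import *
s=env.state(); print(s); f=grab("wrist"); save(f,"pics/w4.png")
E
```

```text
{'time_s': 8.825, 'qpos': array([-2.69434408e+01,  1.98486826e+01,  8.75646134e+01,  7.89380465e-04,
        7.26336492e+01, -7.05467953e+01]), 'qvel': array([-0.1442966 ,  1.3909741 ,  2.08435635,  0.05712687, -0.1367839 ,
        0.02174168]), 'effort': array([-4.83103104e-04, -4.62986112e+01, -2.56166124e+01, -7.13512170e-03,
        8.74400767e-02,  6.96257712e-05]), 'ee_pos': array([ 532.07201361, -257.53775337,  212.44336722]), 'ee_rot': array([-1.79985076e+02, -4.45161264e-02,  1.33603113e+02]), 'force': array([-0.50301671,  0.67060331, -3.80697592]), 'torque': array([ 0.03913855, -0.1336242 ,  0.02920029]), 'gripper_force': 44.9987930059433, 'gripper_width': 15.627099111138483}
```

View pics/w4.png

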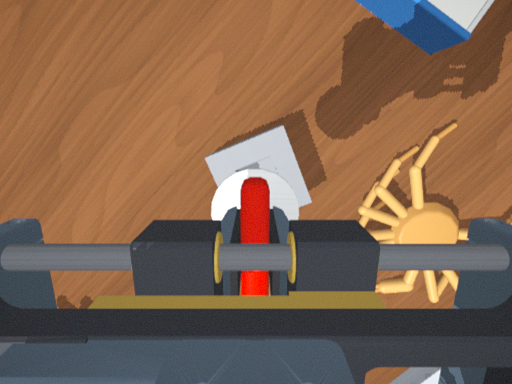

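The handle is held upright between the fingers, with its front end at about (255,178) and the collar behind it.

```bash
python3 - <<'E'
from h import *
f=grab("wrist"); s=env.state(); hsv=cv2.cvtColor(f["pixels"],cv2.COLOR_RGB2HSV).astype(int); P=cloud(f)
m=((hsv[...,0]<6)|(hsv[...,0]>174))&(hsv[...,1]>190)&(hsv[...,2]>90); m[215:]=0; m[:150]=0; m[:,:235]=0; m[:,280:]=0
R=Ro.from_euler('xyz',s["ee_rot"],degrees=True).as_matrix(); q=(P[m]-s["ee_pos"])@R
v,u=np.nonzero(m); print(u.min(),u.max(),v.min()); print(np.percentile(q,[1,50,99],axis=0).round(1))
top=s["ee_pos"][2]+17+12
for z in(top,top-6,top-12): print(((ray(f,(u.min()+u.max())/2,v.min()-.5,z)-s["ee_pos"])@R).round(1))
# collar
m=(hsv[...,1]<40)&(hsv[...,2]>150); m[215:]=0; m[:165]=0; m[:,:205]=0; m[:,305:]=0
q=(P[m]-s["ee_pos"])@R; q=q[(q[:,2]>20)&(q[:,2]<55)]; print(len(q),np.percentile(q,[1,50,99],axis=0).round(1)); 
c=np.linalg.lstsq(np.c_[2*q[:,:2],np.ones(len(q))],(q[:,:2]**2).sum(1),rcond=None)[0]; print(c)
E
```

```text
240 269 178
[[ 21.5  -8.8 -30. ]
 [ 30.9  -1.3 -27.8]
 [ 38.3   5.7 -13.5]]
[ 41.5  -1.6 -28.8]
[ 40.3  -1.6 -22.8]
[ 39.1  -1.5 -16.8]
1979 [[  0.  -33.2  34.8]
 [ 16.6  -0.4  36.6]
 [ 34.1  30.8  38.8]]
[  7.40445003  -1.34786312 539.90092965]
```

send_rows([
  [-0.048, 0.614, 0, 0, 0, 0.973, -1],
  [-0.048, 0.614, 0, 0, 0, 0.973, -1],
  [-0.048, 0.614, 0, 0, 0, 0.973, -1],
  [-0.048, 0.614, 0, 0, 0, 0.973, -1],
  [-0.048, 0.614, 0, 0, 0, 0.973, -1],
  [-0.048, 0.614, 0, 0, 0, 0.973, -1],
  [-0.048, 0.614, -0.06, 0, 0, 0.973, -1],
  [-0.048, 0.614, -0.12, 0, 0, 0.973, -1],
  [-0.048, 0.614, -0.12, 0, 0, 0.973, -1],
  [-0.048, 0.614, -0.12, 0, 0, 0.973, -1],
])

```text
time_s: 10.18
ee_pos: [508.9, 49.3, 153.2]
ee_rot: [180.0, 0.0, -168.0]
force: [0.1, 0.8, -3.9]
gripper_width: 15.7
gripper_force: 45.0
```

```bash
cat > chk.py <<'E'
from h import *
s=env.state(); print(s["time_s"],s["ee_pos"],s["ee_rot"],s["force"],s["torque"],s["gripper_width"])
t=np.array(s["ee_pos"]); E=np.array([.9781,.2079]);N=np.array([-.2079,.9781])
print('tcp e,n',t[:2]@E,t[:2]@N)
for n in("side","scene"):
    f=grab(n); save(f,f"pics/{n}3.png"); P=cloud(f); hsv=cv2.cvtColor(f["pixels"],cv2.COLOR_RGB2HSV).astype(int)
    m=((hsv[...,0]<6)|(hsv[...,0]>174))&(hsv[...,1]>190)&(hsv[...,2]>90)&(abs(P[...,2]-t[2]-17)<20)&(abs(P[...,0]-t[0])<60)&(abs(P[...,1]-t[1])<60)
    q=P[m]; print(n,'red',len(q),'e',np.percentile(q[:,:2]@E,[1,99]).round(1),'n',np.percentile(q[:,:2]@N,[1,99]).round(1),'z',np.percentile(q[:,2],[1,99]).round(1))
    m=(hsv[...,0]>100)&(hsv[...,0]<130)&(hsv[...,1]>150)&(P[...,2]>88)&(P[...,2]<95)&(P[...,0]>400)&(P[...,1]<200)
    q=P[m]; print('fence e',np.percentile(q[:,:2]@E,[1,99]).round(1),'n',np.percentile(q[:,:2]@N,[2,98]).round(1))
    m=(hsv[...,1]<50)&(hsv[...,2]>90)&(abs(P[...,2]-(t[2]+17-56))<6)&(abs(P[...,0]-t[0])<60)&(abs(P[...,1]-t[1])<60)
    q=P[m]; print('collar',len(q),'e',np.percentile(q[:,:2]@E,[.5,99.5]).round(1),'n',np.percentile(q[:,:2]@N,[.5,99.5]).round(1),'z',np.percentile(q[:,2],[2,50,98]).round(1))
E
python3 chk.py; python3 -c "
import cv2;a=cv2.imread('pics/side3.png')[170:330,230:390];b=cv2.imread('pics/scene3.png')[80:240,170:330];import numpy as np
cv2.imwrite('pics/c3.png',cv2.resize(np.hstack([a,b]),None,fx=2.5,fy=2.5))"
```

```text
10.175 [508.91539067  49.2634956  153.18575672] [ 1.79996169e+02  7.13182602e-03 -1.68020612e+02] [ 0.06094357  0.8016769  -3.92151437] [ 0.10050013 -0.17966652  0.00531207] 15.70789874854209
tcp e,n 508.01202434489846 -57.618884671863874
side red 266 e [470.1 542.4] n [-55.8 -46.5] z [160.1 180.4]
fence e [451.5 557.7] n [19.4 30.9]
collar 626 e [473.5 537.7] n [-87.2 -22.7] z [110.8 115.  118.3]
scene red 116 e [474.5 545.8] n [-70.7 -55.7] z [160.6 184. ]
fence e [453.3 561.5] n [13.5 22.5]
collar 221 e [476.6 541.4] n [-93.  -35.2] z [112.8 116.8 119.2]
```

View pics/c3.png

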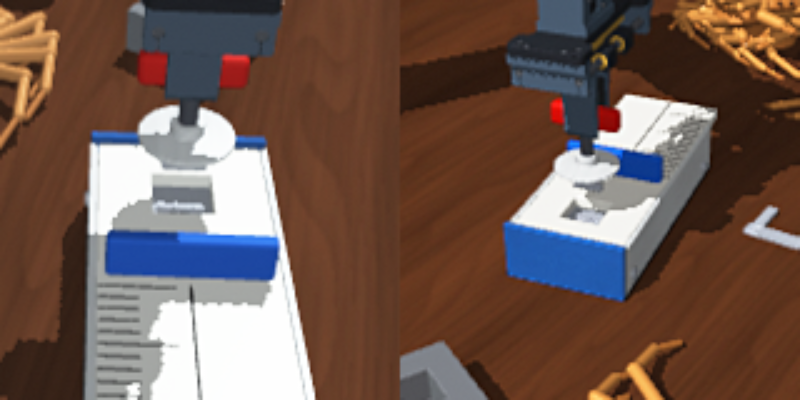

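The two views show the hold-down upright above the hole, collar level, handle across the board; the tool reads about 1.7 mm too far in +x of the mount and about right in y.

send_rows([
  [-0.0034, -0.0007, -0.03, 0, 0, 0, -1],
  [-0.0034, -0.0007, -0.06, 0, 0, 0, -1],
  [-0.0034, -0.0007, -0.076, 0, 0, 0, -1],
  [-0.0034, -0.0007, -0.082, 0, 0, 0, -1],
  [-0.0034, -0.0007, -0.088, 0, 0, 0, -1],
  [-0.0034, -0.0007, -0.09, 0, 0, 0, -1],
  [-0.0034, -0.0007, -0.09, 0, 0, 0, -1],
])

```text
time_s: 11.15
ee_pos: [507.0, 49.0, 108.2]
ee_rot: [180.0, 0.0, -168.0]
force: [0.7, -0.0, -3.3]
gripper_width: 15.9
gripper_force: 45.0
```

```bash
python3 chk.py | head -3
```

```text
11.15 [507.02867707  48.96634034 108.17341262] [ 1.79999437e+02  2.60364822e-02 -1.68008685e+02] [ 0.74197418 -0.03130373 -3.30724133] [ 0.1485871  -0.11381275  0.04017308] 15.854032135390991
tcp e,n 506.10485119546803 -57.517284475375256
side red 172 e [468.1 540.2] n [-54.9 -46.5] z [116.5 133.2]
```

Contact was expected at TCP z ≈ 109 mm and there is still no upward force, so I'll go on down gently.

send_rows([
  [0, 0, -0.003, 0, 0, 0, -1],
  [0, 0, -0.006, 0, 0, 0, -1],
  [0, 0, -0.006, 0, 0, 0, -1],
])

```text
time_s: 11.62
ee_pos: [506.7, 48.9, 104.8]
ee_rot: [180.0, -0.0, -168.0]
force: [0.4, 0.6, -2.5]
gripper_width: 15.7
gripper_force: 45.0
```

send_rows([
  [0, 0, -0.004, 0, 0, 0, -1],
  [0, 0, -0.008, 0, 0, 0, -1],
  [0, 0, -0.012, 0, 0, 0, -1],
  [0, 0, -0.016, 0, 0, 0, -1],
  [0, 0, -0.016, 0, 0, 0, -1],
])

```text
time_s: 12.25
ee_pos: [506.9, 49.0, 97.3]
ee_rot: [180.0, 0.0, -168.0]
force: [-1.9, -0.1, 4.5]
gripper_width: 15.7
gripper_force: 45.0
```

send_rows([
  [0, 0, -0.004, 0, 0, 0, -1],
  [0, 0, -0.008, 0, 0, 0, -1],
  [0, 0, -0.012, 0, 0, 0, -1],
  [0, 0, -0.012, 0, 0, 0, -1],
])

```text
time_s: 12.75
ee_pos: [507.0, 49.0, 91.9]
ee_rot: [180.0, 0.0, -168.0]
force: [-3.4, 0.2, 10.0]
gripper_width: 15.4
gripper_force: 45.0
```

```bash
python3 chk.py | head -3
```

```text
12.75 [506.97847062  49.02783549  91.87283258] [ 1.79992663e+02  3.43762652e-02 -1.68012280e+02] [-3.41620903  0.21780665  9.97972878] [0.07131206 0.56735593 0.00940441] 15.381458074427048
tcp e,n 506.06852911053716 -57.44669814889543
side red 124 e [469.8 539.4] n [-52.3 -46.6] z [100.9 116.1]
```

send_rows([
  [-0.001, -0.0002, 0, 0, 0, 0, -1],
  [-0.002, -0.0004, 0, 0, 0, 0, -1],
  [-0.002, -0.0004, 0, 0, 0, 0, -1],
])

```text
time_s: 13.22
ee_pos: [506.9, 49.0, 92.2]
ee_rot: [180.0, 0.2, -168.0]
force: [-1.5, 0.4, 9.8]
gripper_width: 15.7
gripper_force: 45.0
```

send_rows([
  [0, 0, 0, 0, 0, -0.12, -1],
  [0, 0, 0, 0, 0, -0.24, -1],
  [0, 0, 0, 0, 0, -0.36, -1],
  [0, 0, 0, 0, 0, -0.48, -1],
  [0, 0, 0, 0, 0, -0.6, -1],
  [0, 0, 0, 0, 0, -0.7, -1],
  [0, 0, 0, 0, 0, -0.75, -1],
  [0, 0, 0, 0, 0, -0.75, -1],
])

```text
time_s: 14.22
ee_pos: [507.7, 48.3, 92.4]
ee_rot: [179.9, 0.2, 147.0]
force: [-0.4, -1.7, 9.1]
gripper_width: 15.6
gripper_force: 45.0
```

```bash
python3 chk.py | head -2
```

```text
14.225 [507.65685658  48.34734011  92.4100647 ] [179.89657301   0.2305885  147.00686394] [-0.44436356 -1.68299393  9.0674171 ] [-0.30922496  0.12293519 -0.00688037] 15.558434494748964
tcp e,n 506.5905834251862 -58.253327123464715
```

send_rows([
  [0, 0, 0, 0, 0, -0.12, -1],
  [0, 0, 0, 0, 0, -0.24, -1],
  [0, 0, 0, 0, 0, -0.36, -1],
  [0, 0, 0, 0, 0, -0.48, -1],
  [0, 0, 0, 0, 0, -0.58, -1],
  [0, 0, 0, 0, 0, -0.67, -1],
  [0, 0, 0, 0, 0, -0.72, -1],
  [0, 0, 0, 0, 0, -0.75, -1],
  [0, 0, 0, 0, 0, -0.77, -1],
  [0, 0, 0, 0, 0, -0.77, -1],
])

```text
time_s: 15.58
ee_pos: [507.3, 48.4, 92.3]
ee_rot: [179.8, 0.1, 100.8]
force: [-0.4, -2.0, 9.0]
gripper_width: 16.0
gripper_force: 45.0
```

```bash
python3 chk.py | head -3
```

```text
15.575 [507.260429    48.36531075  92.3335165 ] [1.79812073e+02 8.18864252e-02 1.00839357e+02] [-0.39121    -1.97639279  9.02434149] [-0.27105504  0.36523538  0.16104572] 15.952242391312488
tcp e,n 506.20657371348256 -58.153332745935614
side red 265 e [497.7 512.9] n [-86.8 -18.3] z [101.  120.6]
```

send_rows([
  [0, 0, 0, 0, 0, 0.015, -1],
  [0, 0, 0.004, 0, 0, 0.015, -1],
  [0, 0, 0.008, 0, 0, 0.015, -1],
  [0, 0, 0.01, 0, 0, 0.015, -1],
  [0, 0, 0.01, 0, 0, 0.015, -1],
])

```text
time_s: 16.3
ee_pos: [507.2, 48.5, 96.6]
ee_rot: [179.8, 0.1, 101.7]
force: [1.6, -1.7, 5.7]
gripper_width: 15.5
gripper_force: 45.0
```

```bash
python3 chk.py | head -3
```

```text
16.3 [507.20321913  48.49056746  96.5771623 ] [1.79823869e+02 6.02727453e-02 1.01701834e+02] [ 1.63633258 -1.65896754  5.69134628] [-0.36395987 -0.32169274  0.03504904] 15.479760593719458
tcp e,n 506.1766576078283 -58.01892522903565
side red 263 e [497.8 512.9] n [-86.2 -17.9] z [105.3 125.2]
```

send_rows([
  [0, 0, 0.002, 0, 0, 0, -1],
  [0, 0, 0.004, 0, 0, 0, -1],
  [0, 0, 0.006, 0, 0, 0, -1],
  [0, 0, 0.006, 0, 0, 0, -1],
])

```text
time_s: 16.9
ee_pos: [507.0, 48.6, 97.0]
ee_rot: [179.9, 0.0, 101.7]
force: [8.3, -1.8, -12.0]
gripper_width: 15.7
gripper_force: 45.0
```

send_rows([
  [0.002, 0, -0.003, 0, 0, 0, -1],
  [0.002, 0, -0.003, 0, 0, 0, -1],
  [0.002, 0, -0.003, 0, 0, 0, -1],
])

```text
time_s: 17.27
ee_pos: [507.1, 48.6, 96.9]
ee_rot: [180.0, 0.0, 101.7]
force: [4.4, -2.8, -4.1]
gripper_width: 15.8
gripper_force: 45.0
```

```bash
python3 chk.py | head -3
```

```text
17.275 [507.08855869  48.57595986  96.91628783] [1.79975119e+02 2.47996863e-02 1.01697988e+02] [ 4.40450044 -2.82287738 -4.11234882] [-0.47930983 -0.98332626 -0.0380059 ] 15.83062219506227
tcp e,n 506.08226130781475 -57.91156501580253
side red 268 e [497.6 512.8] n [-87.6 -17.6] z [105.8 125.6]
```

send_rows([
  [0, 0, 0, 0, 0, 0, -0.3],
  [0, 0, 0, 0, 0, 0, 0.0],
  [0, 0, 0, 0, 0, 0, 0.3],
  [0, 0, 0, 0, 0, 0, 0.5],
  [0, 0, 0.02, 0, 0, 0, 0.5],
  [0, 0, 0.08, 0, 0, 0, 0.5],
  [0, 0, 0.16, 0, 0, 0, 0.5],
  [0, 0, 0.24, 0, 0, 0, 0.5],
  [0.025, -0.117, 0.3, 0, 0, 0, 0.5],
  [0.025, -0.117, 0.3, 0, 0, 0, 0.5],
  [0.025, -0.117, 0.3, 0, 0, 0, 0.5],
])

```text
time_s: 18.75
ee_pos: [518.9, -9.7, 247.5]
ee_rot: [-180.0, -0.0, 101.6]
force: [-0.2, -0.3, -0.2]
gripper_width: 68.7
gripper_force: 0.0
```

```bash
python3 - <<'E'
from red import *
f=grab("wrist"); s=env.state(); print(s["time_s"],s["ee_pos"],s["force"]); save(f,"pics/w5.png"); print(red(f,125))
for n in("side","scene"):
    f=grab(n); P=cloud(f); hsv=cv2.cvtColor(f["pixels"],cv2.COLOR_RGB2HSV).astype(int)
    m=((hsv[...,0]<6)|(hsv[...,0]>174))&(hsv[...,1]>190)&(hsv[...,2]>90)&(abs(P[...,2]-110)<30)&(abs(P[...,0]-507)<60)&(abs(P[...,1]-48)<60)
    print(n,np.percentile(P[m][:,2],[1,50,97]))
    m=(hsv[...,0]>100)&(hsv[...,0]<130)&(hsv[...,1]>150)&(P[...,2]>88)&(P[...,2]<95)&(P[...,0]>400)&(P[...,1]<200)
    q=P[m]; print('fence n',np.percentile(q[:,:2]@[-.2079,.9781],[2,98]).round(1))
E
```

```text
18.8 [518.59732579  -9.20585226 246.89054715] [ 0.36381178  0.1298935  -0.02900841]
(array([248,  93,  15,  72, 943], dtype=int32), 942, ((505.23907470703125, 48.937721252441406), (13.01858139038086, 69.72923278808594), 11.936477661132812), np.float32(101.93647), array([123.12530235, 124.75744037, 126.2816978 ]))
side [105.62178744 122.81703714 124.91505907]
fence n [19.2 31.3]
scene [104.16837279 120.42882667 126.0922249 ]
fence n [12.1 23.3]
```

View pics/w5.png

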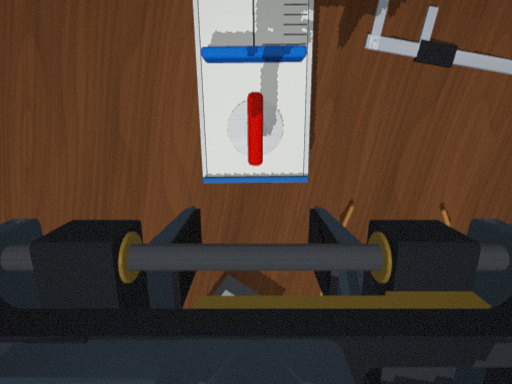

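The handle lies from (256,93) to (256,165), in line with the board, with the board home against the stop at row 180. Its top is at 125 mm, so its centre is at 113 mm, which is the locked height.

```bash
python3 -c "
from workcell import env
print(env.job_done())"
```

```text
the job is handed in; nothing more can be done
None
```

The board is home against the blue stop, and the hold-down is locked with its handle in line with the board (yaw 101.9°, centre at 113 mm) and released; the crab, jar and caliper were not touched, forces I read stayed under 15 N, and I handed the job in at about 19 s (no verdict was returned).

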